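Seat the bearing bushes in their press blocks

ROBOT

A 7-joint arm with a two-finger parallel gripper is mounted at the origin on a cart in front of the work surface, level with it; the furniture and walls round the work are solid. World frame = base frame: x ahead of the robot, y to its left, z up, the work surface at z = 0. Lengths are in m, angles in rad, forces in N, time in s.
With the tool pointing down it reaches from about 0.425 to 0.875 m from the base axis. Payload 9.9 kg.
Tool frame: the origin (TCP) lies at the very end of the fingers, on their centre line; the grasp point (between the pads) lies 19 mm behind it (robot.tcp_to_grasp is the distance from the TCP to the grasp point, in m); z points along the fingers, y is the line along which they close (so a half turn about z gives the same grasp; the last joint's range is limited). The gripper opens to 85 mm and grips with 20 to 120 N. Pads are 22 mm wide; open, the fingers measure 114 mm over their backs; the gripper's body (76 mm by 85 mm) begins 54 mm behind the grasp point. The pads swing forward as they close: fully open they stand 13 mm farther back than shut.
Start: joints at [-1.198, 0.576, 0.025, 1.437, -0.015, 1.129, -0.057], TCP at [0.298, 0.606, 0.231] pointing down, gripper open.
Joint ranges: [-2.76, 2.76], [-0.34, 2.15], [-1.52, 1.57], [0.19, 2.46], [-1.09, 4.23], [0.17, 1.99], [-2.82, 2.82]. Speed limits (rad/s): [2.22, 2.22, 3.01, 3.01, 3.14, 3.14, 3.14].

INTERFACE

Orientations are given as a unit quaternion [x, y, z, w].
In Python, from workcell import sensors, optics, job, robot gives the robot as it stands.
- The arm moves only by the tool send_rows, never from a script. Its argument "plan" is a list that holds one entry, the list of rows, each a list of 6 numbers: the shift along the tool's x, y, z in mm, then the turn, a rotation vector about the tool's x, y, z in units of 6 degrees (1.0 is 6 degrees). A call has 1 to 10 rows; each row is the pose to reach, as a shift and turn from the pose commanded when the call began, along the tool's axes at that moment; what a row does not reach only later rows make up. A row lasts 1/10 s, in which the tool goes at most 50 mm and 8.59 degrees, less where a joint would pass 70% of its speed; a pose out of reach is approached as far as the arm can. A call with a gripper value outside its range is refused whole. "fingers" is the opening, from 0 (shut) to 1 (fully open), set as the call begins (left out, the last holds). The fingers move at their own pace and stop on an object; the grip force is fixed at half the most. Time passes only in rows, so rows that repeat a pose let the fingers close. It gives the time, the measured TCP pose, the force, the opening and the grip force at its end, in the units of the state.
- sensors.observe(): the state, without advancing time (a new reading comes with each control period).
- optics.grab_frame(name): name is "scene" or "top" or "wrist"; returns (picture, depth): 480x640x3 uint8, red, green, blue; 480x640 float32, m along the optical axis (not along the pixel's ray), 0 where there is no reading.
- optics.camera_info(name): a dict with "vertical_fov" (degrees; the focal length in pixels is half the picture's height over the tangent of half this angle, whatever the lens; pixels are square), "cx", "cy" (the principal point, pixels), "cam_to_world" (4x4, takes a point from camera to world coordinates). Camera axes: x right, y down, z forward; pixel columns grow to the right and rows downward; lengths in m; the calibration is good to about 2 mm. A picture is of the moment at which its call begins: read the wrist's pose just before it. camera_info takes no time and is no camera call; for the wrist camera it gives the pose at the moment of the call.
- job.job_done(): hands the job in; it is judged then, once.
The state is a dict: "time_s": time; "qpos": joint angles; "joint_velocities": joint speeds; "joint_efforts": joint torques, N m; "eef_pos": TCP position; "ee_rot": TCP orientation; "force": force on the tool from outside, world axes, zero at the start; "wrist_torque": the same for the moment, N m; "opening": finger opening in m; "grip_force": force on a finger pad.
Only numpy, scipy, OpenCV 4.12 (cv2) and the standard library are available. Lean on these libraries where they do the work, as an engineer would, in place of code of your own. Each camera call takes 0.05 s, during which the arm holds its last target. There are 200 camera calls.

TASK

Get the bearing bushes ready for pressing: stand each of the four brass bushes upright in the steel press block whose bore it fits, smallest bush in the smallest bore up to the largest bush in the largest bore, seated down on the floor of the bore. Leave the two black rubber seals where they lie, and let go of everything at the end.

Things in the scene. Friction and masses are not known exactly. Their poses are not given: they have to be found in the camera images.
- bush_a: the smallest of four brass bushes: a plain round tube 22 mm in outer diameter, 12 mm bore, 50 mm tall, standing loose and upright on the bench. Origin: centre of its underside; z is its axis, up. On the way to the blocks, just beyond them, stands a fixed black instrument 154 mm high
- bush_b: the second smallest of four brass bushes: a plain round tube 32 mm in outer diameter, 22 mm bore, 50 mm tall, standing loose and upright on the bench. Origin: centre of its underside; z is its axis, up. On the way to the blocks, just beyond them, stands a fixed black instrument 154 mm high
- bush_c: the second largest of four brass bushes: a plain round tube 42 mm in outer diameter, 32 mm bore, 50 mm tall, standing loose and upright on the bench. Origin: centre of its underside; z is its axis, up. On the way to the blocks, just beyond them, stands a fixed black instrument 154 mm high
- bush_d: the largest of four brass bushes: a plain round tube 52 mm in outer diameter, 42 mm bore, 50 mm tall, standing loose and upright on the bench. Origin: centre of its underside; z is its axis, up. On the way to the blocks, just beyond them, stands a fixed black instrument 154 mm high
- block_a: the smallest of four fixed steel press blocks, for the 22 mm bush: a dark plate 49 mm square, 12 mm high, with a round blind bore 27 mm across, its floor 6 mm above the bench; on it a bright conical collar, open 41 mm at its rim (47 mm outside), 21 mm above the bench. The seated bush stands 35 mm above the rim. Origin: centre of the block's underside, on the bore's axis; z up
- block_b: the second smallest of four fixed steel press blocks, for the 32 mm bush: a dark plate 59 mm square, 12 mm high, with a round blind bore 37 mm across, its floor 6 mm above the bench; on it a bright conical collar, open 51 mm at its rim (57 mm outside), 21 mm above the bench. The seated bush stands 35 mm above the rim. Origin: centre of the block's underside, on the bore's axis; z up
- block_c: the second largest of four fixed steel press blocks, for the 42 mm bush: a dark plate 69 mm square, 12 mm high, with a round blind bore 47 mm across, its floor 6 mm above the bench; on it a bright conical collar, open 61 mm at its rim (67 mm outside), 21 mm above the bench. The seated bush stands 35 mm above the rim. Origin: centre of the block's underside, on the bore's axis; z up
- block_d: the largest of four fixed steel press blocks, for the 52 mm bush: a dark plate 79 mm square, 12 mm high, with a round blind bore 57 mm across, its floor 6 mm above the bench; on it a bright conical collar, open 71 mm at its rim (77 mm outside), 21 mm above the bench. The seated bush stands 35 mm above the rim. Origin: centre of the block's underside, on the bore's axis; z up
- seal_0: black rubber shaft seal, a ring 30 mm in diameter and 10 mm high, lying loose among the bushes; not to be moved. Origin: centre of its underside
- seal_1: black rubber shaft seal, a ring 30 mm in diameter and 10 mm high, lying loose among the bushes; not to be moved. Origin: centre of its underside
Not all that is in view belongs to the job. Leave any orange or white look-alike of the bush_c alone.

How it is judged:
At the end, for the whole second after the job is handed in: Each of the four bushes stands upright (within 0.1 rad) in its own block, its axis within 6 mm of the bore's and its underside within 3 mm of the bore's floor, released and at rest; both rubber seals lie within 30 mm of where they were (horizontal distance between bush_a and block_a below 0.006 m and z of bush_a in the frame of block_a below 0.009 m and angle between each of bush_a, bush_b, bush_c, bush_d's own z axis and vertical below 0.1 rad and linear speed of each of bush_a, bush_b, bush_c, bush_d below 0.02 m/s and contact force between each of bush_a, bush_b, bush_c, bush_d and the fingers below 0.05 N and horizontal distance between bush_b and block_b below 0.006 m and z of bush_b in the frame of block_b below 0.009 m and horizontal distance between bush_c and block_c below 0.006 m and z of bush_c in the frame of block_c below 0.009 m and horizontal distance between bush_d and block_d below 0.006 m and z of bush_d in the frame of block_d below 0.009 m and distance of each of seal_0, seal_1 from where it was at the start of the episode below 0.03 m); the robot touches nothing.
It fails at once if rubber seal 0 is moved more than 30 mm from where it lay (distance of seal_0 from where it was at the start of the episode above 0.03 m).
It fails at once if rubber seal 1 is moved more than 30 mm from where it lay (distance of seal_1 from where it was at the start of the episode above 0.03 m).
It also fails if it takes over 122 s, if anything falls off the work surface, if the arm or the gripper's body presses on something with over 40 N, if the wrist force passes 120 N, or if a joint passes its speed limit or range.

## Working session

There is one attempt and no reset: what is moved stays moved. The work goes in short steps, Python scripts to look and compute and a tool call to move; the robot and the scene stay as the last step left them, time stands still between calls to the robot, and variables do not carry over. Pictures are saved under pics/ and viewed, at most 14 in all, crops included, and the job is handed in when it is done.

Besides the shell and the picture viewer there is one more tool, called after "Call:" as name(argument=value, ...), one argument or row to a line, values as JSON. send_rows: Moves the arm, as the interface text tells. Its arguments: {"type":"object","properties":{"plan":{"type":"array","items":{"type":"array","items":{"type":"array","items":{"type":"number"}}}},"fingers":{"type":"number"}},"required":["plan"]}

```bash
mkdir -p pics; ls; python3 - <<'E'
from workcell import sensors, optics, job, robot
import cv2,numpy as np
s=sensors.observe();print(s)
for n in("top","scene"):
    i=optics.camera_info(n);print(n,i)
    p,d=optics.grab_frame(n);cv2.imwrite(f"pics/{n}0.png",p[:,:,::-1]);np.savez(f"{n}0.npz",p=p,d=d,**{k:v for k,v in i.items()})
E
```

```text
pics
{'time_s': 0.0, 'qpos': array([-1.1978237 ,  0.57654918,  0.02479164,  1.43793733, -0.01498382,
        1.12897077, -0.05645463]), 'joint_velocities': array([-5.64075940e-04,  9.20300370e-05,  3.64511998e-04, -1.58640983e-03,
        5.75313365e-04, -8.84189654e-04, -7.06026789e-04]), 'joint_efforts': array([-1.83040607e-03, -7.65739846e+01,  2.24940531e+00, -2.85961711e+01,
        1.52715971e-02,  1.25060274e-02, -8.77512377e-06]), 'eef_pos': array([0.29748134, 0.60540027, 0.23041965]), 'ee_rot': array([ 2.26342647e-01,  9.74047381e-01, -8.26280290e-04, -1.53718223e-04]), 'force': array([-0.35510455,  0.19726111, -1.28252325]), 'wrist_torque': array([-0.03337561, -0.06198075, -0.00739823]), 'grip_force': 0.0, 'opening': 0.08534197994547285}
top {'vertical_fov': 44.996212996836995, 'cx': 316.4533258937605, 'cy': 232.77453739384262, 'cam_to_world': array([[ 0.02428931, -0.98595922,  0.1652103 ,  0.27772775],
       [-0.99966502, -0.02543181, -0.00480328,  0.02046309],
       [ 0.00893743, -0.16503828, -0.98624667,  1.56655078],
       [ 0.        ,  0.        ,  0.        ,  1.        ]])}
scene {'vertical_fov': 57.64924213863613, 'cx': 316.40568182148957, 'cy': 247.206504487828, 'cam_to_world': array([[ 0.61441296, -0.58528386,  0.52909311,  0.00798216],
       [-0.78889578, -0.44566983,  0.42310973, -0.4195661 ],
       [-0.01183846, -0.67736343, -0.73555329,  0.7693721 ],
       [ 0.        ,  0.        ,  0.        ,  1.        ]])}
```

View pics/top0.png

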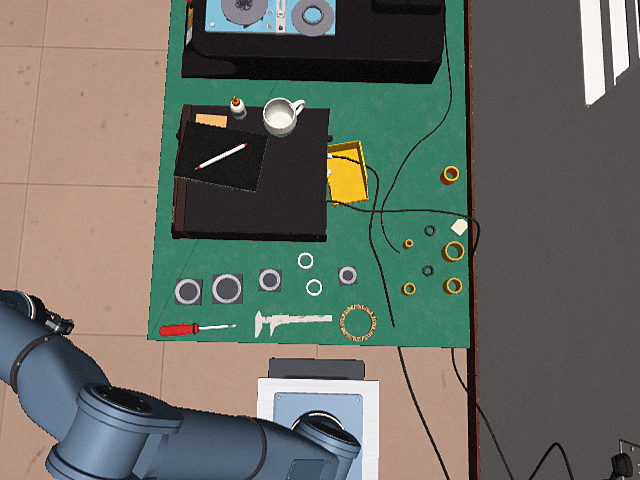

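View pics/scene0.png

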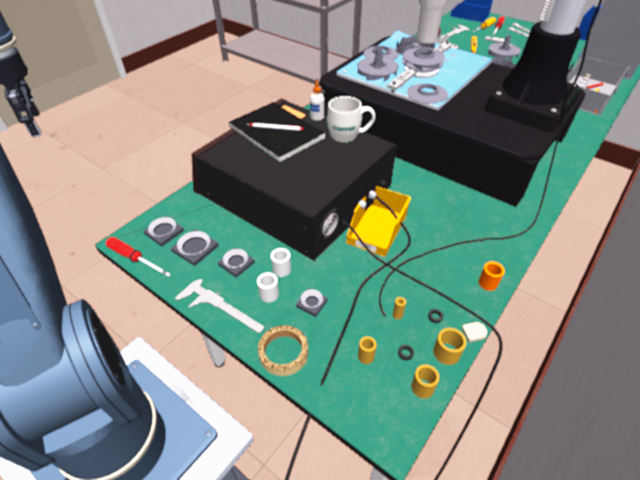

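The top view shows the brass bushes at (408,244), (409,289), (453,285) and (454,252). The orange look-alike is at (450,174), and the white ones are at (305,260) and (314,287). The seals are at (430,230) and (428,271). The blocks are at (347,275), (270,279), (187,291) and (227,289). The scene view shows the same layout.

```bash
cat > h.py <<'E'
import numpy as np,cv2
from scipy.spatial.transform import Rotation as R
def ray(info,uv,z):
    f=240/np.tan(np.radians(float(info['vertical_fov']))/2);T=np.asarray(info['cam_to_world'])
    uv=np.atleast_2d(uv).astype(float)
    d=np.c_[(uv[:,0]-float(info['cx']))/f,(uv[:,1]-float(info['cy']))/f,np.ones(len(uv))]@T[:3,:3].T
    return T[:3,3]+d*((z-T[2,3])/d[:,2])[:,None]
def cloud(info,dep):
    f=240/np.tan(np.radians(float(info['vertical_fov']))/2);T=np.asarray(info['cam_to_world'])
    v,u=np.mgrid[:480,:640]
    return np.dstack([(u-float(info['cx']))/f*dep,(v-float(info['cy']))/f*dep,dep])@T[:3,:3].T+T[:3,3]
def rel(s,tgt,yaw=None):
    """mm shift in tool axes, and turn (6deg units) about tool z, to tool-down target; yaw = world angle of tool y mod pi"""
    r=R.from_quat(s['ee_rot']);d=r.inv().apply(np.array(tgt)-s['eef_pos'])*1e3
    y=r.as_matrix()[:,1];a=np.arctan2(y[1],y[0]);t=0
    if yaw is not None: t=-((yaw-a+np.pi/2)%np.pi-np.pi/2)
    return d.round(1),round(np.degrees(t)/6,2),'yaw now %.1f'%np.degrees(a)
E
python3 - <<'E'
from h import *
for n in("top","scene"):
    z=np.load(n+"0.npz");p=z['p'];P=cloud(z,z['d'])
    hsv=cv2.cvtColor(p,cv2.COLOR_RGB2HSV)
    for nm,lo,hi,h in(("brass",(8,120,90),(32,255,255),.05),("dark",(0,0,0),(180,110,62),.01),("bright",(0,0,95),(180,60,255),.021)):
        m=cv2.inRange(hsv,lo,hi)
        k,l,st,c=cv2.connectedComponentsWithStats(m)
        for i in range(1,k):
            a=st[i,4]
            if not 25<a<1500: continue
            w=ray(z,c[i],h)[0]
            if not(.35<w[0]<.95 and -.5<w[1]<.5):continue
            Q=P[l==i];t=np.percentile(Q[:,2],90);T=Q[abs(Q[:,2]-t)<.006]
            (cx,cy),r=cv2.minEnclosingCircle(T[:,:2].astype(np.float32))
            pts=np.argwhere((l==i))[:,::-1]
            zt=ray(z,pts,h)[:,:2].astype(np.float32);(ax,ay),ar=cv2.minEnclosingCircle(zt)
            print(n,nm,c[i].round(),a,"z90 %.3f"%t,"top circ",np.round([cx,cy,r],4),"med z",np.round(np.median(Q[:,2]),3),"plane circ",np.round([ax,ay,ar],4))
z=np.load("top0.npz")
a=cv2.resize(z['p'][205:320,380:500],None,fx=5,fy=5,interpolation=cv2.INTER_CUBIC)
cv2.imwrite("pics/crop.png",a[:,:,::-1])
E
```

```text
top brass [235. 101.] 47 z90 0.252 top circ [0.8186 0.2175 0.0037] med z 0.238 plane circ [0.8954 0.2464 0.0135]
top brass [212. 120.] 335 z90 0.160 top circ [0.7943 0.2895 0.0398] med z 0.153 plane circ [0.8359 0.3107 0.0444]
top brass [449. 175.] 214 z90 0.053 top circ [ 0.7055 -0.3467  0.0212] med z 0.036 plane circ [ 0.6988 -0.3423  0.0283]
top brass [408. 243.] 44 z90 0.056 top circ [ 0.5116 -0.2317  0.01  ] med z 0.048 plane circ [ 0.5108 -0.2321  0.0112]
top brass [454. 251.] 124 z90 0.054 top circ [ 0.4947 -0.3523  0.0255] med z 0.049 plane circ [ 0.4936 -0.3521  0.0263]
top brass [454. 285.] 97 z90 0.054 top circ [ 0.4026 -0.3492  0.0204] med z 0.05 plane circ [ 0.4013 -0.35    0.0216]
top brass [409. 288.] 69 z90 0.055 top circ [ 0.3913 -0.2327  0.0156] med z 0.048 plane circ [ 0.391  -0.2321  0.0163]
top dark [379. 244.] 255 z90 0.027 top circ [ 0.4925 -0.159   0.1128] med z 0.013 plane circ [ 0.5074 -0.168   0.2169]
top dark [474. 234.] 124 z90 0.019 top circ [ 0.5881 -0.4025  0.0198] med z -0.023 plane circ [ 0.5308 -0.3908  0.068 ]
top dark [429. 271.] 28 z90 0.014 top 
[... 3311 characters left out ...]
.022 top circ [0.4046 0.1371 0.0321] med z 0.013 plane circ [0.4035 0.1317 0.0387]
scene bright [311. 300.] 468 z90 0.022 top circ [ 0.4244 -0.072   0.0256] med z 0.014 plane circ [ 0.4194 -0.0739  0.0321]
scene bright [474. 331.] 403 z90 0.016 top circ [ 0.564  -0.3746  0.0233] med z 0.014 plane circ [ 0.5569 -0.377   0.0277]
scene bright [478. 353.] 55 z90 0.002 top circ [ 0.5316 -0.4     0.0619] med z -0.001 plane circ [ 0.5192 -0.4008  0.062 ]
scene bright [477. 371.] 26 z90 -0.744 top circ [ 0.9635 -0.4105  0.0244] med z -0.749 plane circ [ 0.4796 -0.4144  0.0125]
scene bright [459. 412.] 545 z90 -0.746 top circ [ 0.7785 -0.4277  0.0725] med z -0.749 plane circ [ 0.389  -0.4257  0.0359]
```

View pics/crop.png

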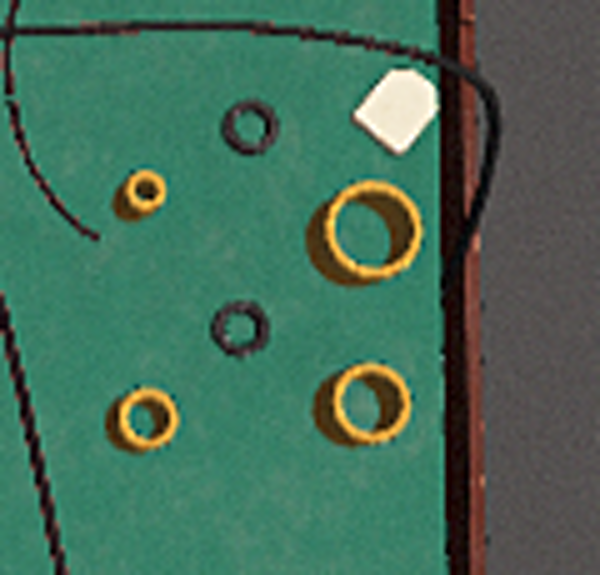

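The radii settle the choice: a = (408,243) at r 11 mm, b = (409,288) at r 16, c = (454,285) brass at r 21, d = (454,251) at r 26. Rejected as possible bush_c: orange (450,174), white (305,261) and white (314,287). The crop shows four upright tubes and two flat black seals.

```bash
python3 - <<'E'
from h import *
from workcell import sensors
s=sensors.observe()
print(rel(s,(.5105,-.231,.20),np.radians(-24)))
E
```

```text
(array([-560.1, -656.7,   31.5]), np.float64(14.64), 'yaw now 63.8')
```

Call:
send_rows(
  plan=[
    [[-280, -328, -20, 0, 0, 7.3], [-280, -328, -20, 0, 0, 7.3], [-280, -328, -20, 0, 0, 7.3], [-280, -328, -20, 0, 0, 7.3], [-280, -328, -20, 0, 0, 7.3], [-280, -328, -20, 0, 0, 7.3], [-280, -328, -20, 0, 0, 7.3], [-280, -328, -20, 0, 0, 7.3], [-280, -328, -20, 0, 0, 7.3], [-280, -328, -20, 0, 0, 7.3]],
  ],
  fingers=1,
)

```text
time_s: 1.1
eef_pos: [0.4052, 0.1832, 0.2517]
ee_rot: [0.576, 0.817, -0.0, 0.0]
force: [0.3, 0.2, 1.0]
opening: 0.085
grip_force: 0.0
```

```bash
python3 - <<'E'
from h import *
from workcell import sensors
s=sensors.observe()
print(s['time_s'],s['eef_pos'],s['force'],rel(s,(.5105,-.231,.20),np.radians(-24)))
E
```

```text
1.1 [0.405192   0.18321553 0.25168821] [0.34472373 0.16533514 0.9783945 ] (array([-425.5,  -40. ,   52.1]), np.float64(7.27), 'yaw now 19.6')
```

Call:
send_rows(
  plan=[
    [[-425, -40, 0, 0, 0, 7.3], [-425, -40, 0, 0, 0, 7.3], [-425, -40, 0, 0, 0, 7.3], [-425, -40, 0, 0, 0, 7.3], [-425, -40, 0, 0, 0, 7.3], [-425, -40, 0, 0, 0, 7.3], [-425, -40, 50, 0, 0, 7.3], [-425, -40, 50, 0, 0, 7.3], [-425, -40, 50, 0, 0, 7.3], [-425, -40, 50, 0, 0, 7.3]],
  ],
)

```text
time_s: 2.1
eef_pos: [0.5118, -0.2293, 0.1992]
ee_rot: [0.839, 0.544, -0.002, 0.0]
force: [-0.2, 0.3, -0.4]
opening: 0.0852
grip_force: 0.0
```

```bash
cat >> h.py <<'E'
def look(name):
    from workcell import sensors,optics
    s=sensors.observe();i=optics.camera_info("wrist");p,d=optics.grab_frame("wrist")
    cv2.imwrite(f"pics/{name}.png",p[:,:,::-1]);return s,i,p,d
def blobs(i,p,d,lo,hi,h,amin=150):
    """components of a colour mask; circle through the points within 4 mm of plane h (depth), rays cast on plane h"""
    P=cloud(i,d);m=cv2.inRange(cv2.cvtColor(p,cv2.COLOR_RGB2HSV),lo,hi)
    k,l,st,c=cv2.connectedComponentsWithStats(m)
    for j in range(1,k):
        if st[j,4]<amin: continue
        z=P[l==j][:,2];sel=(l==j)&(abs(P[:,:,2]-h)<.004)
        if sel.sum()<amin/3: continue
        w=ray(i,np.argwhere(sel)[:,::-1],h)[:,:2].astype(np.float32)
        (x,y),r=cv2.minEnclosingCircle(w);print(c[j].round(),st[j,4],'circle',np.round([x,y,r],4),'zmax %.3f'%np.percentile(z,95))
BR=((8,120,90),(32,255,255),.05);ST=((0,0,95),(180,60,255),.021)
E
python3 - <<'E'
from h import *
s,i,p,d=look("w1");print(s['time_s'],s['eef_pos'],i['cam_to_world'].round(3).tolist())
blobs(i,p,d,*BR)
print(rel(s,(.5105,-.231,.02),np.radians(-24)))
E
```

```text
2.1 [ 0.51180137 -0.22925793  0.19916932] [[0.913, -0.388, -0.127, 0.544], [-0.408, -0.869, -0.279, -0.159], [-0.002, 0.306, -0.952, 0.341], [0.0, 0.0, 0.0, 1.0]]
[314. 220.] 455 circle [ 0.5125 -0.2302  0.0105] zmax 0.050
[581. 246.] 3771 circle [ 0.7038 -0.345   0.0221] zmax 0.050
[181. 279.] 890 circle [ 0.393  -0.2314  0.016 ] zmax 0.050
[352. 348.] 2332 circle [ 0.4951 -0.3502  0.0261] zmax 0.050
[258. 377.] 2086 circle [ 0.4035 -0.3476  0.0214] zmax 0.050
(array([ -1.6,  -0.2, 179.2]), np.float64(-0.01), 'yaw now -24.1')
```

View pics/w1.png

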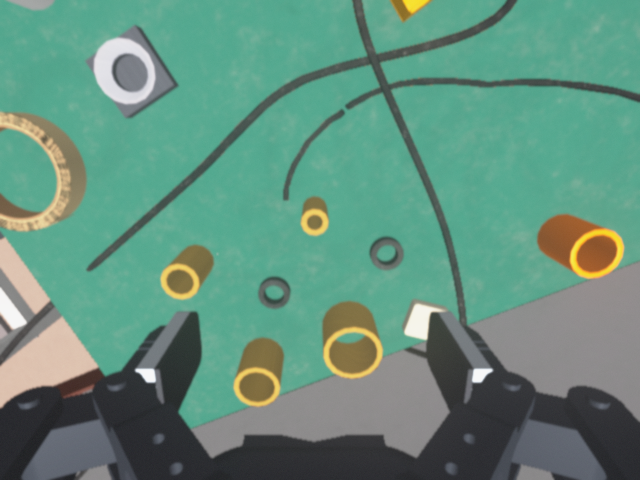

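The wrist view shows bush a at (314,220), b (181,279), d (352,348) and c (258,377). Orange is at (581,246) and the seals at (274,292) and (386,253). It agrees with the overhead cameras to 2 mm.

Call:
send_rows(
  plan=[
    [[-1, 0, 40, 0, 0, 0], [-1, 0, 80, 0, 0, 0], [-1, 0, 120, 0, 0, 0], [-1, 0, 145, 0, 0, 0], [-1, 0, 165, 0, 0, 0], [-1, 0, 177, 0, 0, 0], [-1, 0, 177, 0, 0, 0], [-1, 0, 177, 0, 0, 0]],
  ],
)

```text
time_s: 2.95
eef_pos: [0.5125, -0.2255, 0.025]
ee_rot: [0.837, 0.547, 0.0, 0.0]
force: [0.6, -0.5, -0.5]
opening: 0.0857
grip_force: 0.0
```

Call:
send_rows(
  plan=[
    [[0, 0, 0, 0, 0, 0], [0, 0, 0, 0, 0, 0], [0, 0, 0, 0, 0, 0], [0, 0, 0, 0, 0, 0], [0, 0, 0, 0, 0, 0], [0, 0, 0, 0, 0, 0], [0, 0, 0, 0, 0, 0], [0, 0, 0, 0, 0, 0], [0, 0, 0, 0, 0, 0]],
  ],
  fingers=0,
)

```text
time_s: 3.85
eef_pos: [0.5121, -0.2262, 0.0248]
ee_rot: [0.838, 0.546, 0.0, 0.0]
force: [-1.1, 0.7, 5.5]
opening: 0.0197
grip_force: 58.4
```

Call:
send_rows(
  plan=[
    [[0, 0, -20, 0, 0, 0], [0, 0, -60, 0, 0, 0], [0, 0, -100, 0, 0, 0], [0, 0, -140, 0, 0, 0], [0, 0, -180, 0, 0, 0], [0, 0, -180, 0, 0, 0]],
  ],
)

```text
time_s: 4.45
eef_pos: [0.5139, -0.2276, 0.2092]
ee_rot: [0.838, 0.546, 0.002, 0.003]
force: [-0.2, -0.6, -1.3]
opening: 0.0199
grip_force: 59.0
```

```bash
python3 - <<'E'
from h import *
s,i,p,d=look("w2");print(s['time_s'],s['eef_pos'],s['opening'],s['grip_force'])
blobs(i,p,d,BR[0],BR[1],s['eef_pos'][2]+.029)
blobs(i,p,d,*ST)
print(rel(s,(.4255,-.0728,.2),np.radians(-10)))
E
```

```text
4.45 [ 0.51386868 -0.22761009  0.20924186] 0.019874353964058844 59.00931682437658
[314. 341.] 4317 circle [ 0.5137 -0.2292  0.0104] zmax 0.234
[35.  6.] 692 circle [ 0.3879 -0.0013  0.0112] zmax 0.041
[132.  77.] 4258 circle [ 0.4255 -0.0722  0.0229] zmax 0.021
[ 55. 173.] 350 circle [ 0.2871 -0.1396  0.0284] zmax 0.024
[556. 354.] 26553 circle [ 0.6646 -0.4868  0.1365] zmax 0.016
(array([ 106. , -143.4,    8.1]), np.float64(-2.3), 'yaw now -23.8')
```

View pics/w2.png

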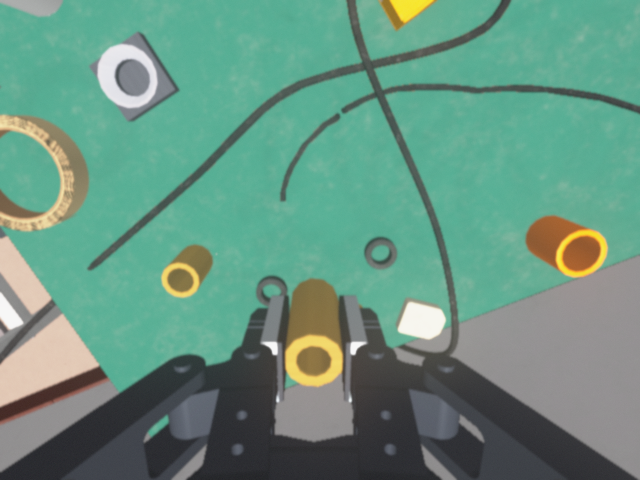

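Bush a is held upright between the pads at (314,360). block_a is at (132,77).

Call:
send_rows(
  plan=[
    [[54, -72, 5, 0, 0, -1.2], [108, -144, 5, 0, 0, -2.3], [108, -144, 5, 0, 0, -2.3], [108, -144, 5, 0, 0, -2.3], [108, -144, 5, 0, 0, -2.3], [108, -144, 5, 0, 0, -2.3], [108, -144, 60, 0, 0, -2.3], [108, -144, 100, 0, 0, -2.3], [108, -144, 100, 0, 0, -2.3], [108, -144, 100, 0, 0, -2.3]],
  ],
)

```text
time_s: 5.5
eef_pos: [0.4234, -0.0704, 0.1043]
ee_rot: [0.767, 0.642, -0.001, -0.001]
force: [-0.7, -0.7, -0.4]
opening: 0.0198
grip_force: 59.2
```

```bash
python3 - <<'E'
from h import *
s,i,p,d=look("w3");print(s['time_s'],s['eef_pos'],s['opening'],s['grip_force'])
blobs(i,p,d,BR[0],BR[1],s['eef_pos'][2]+.025)
blobs(i,p,d,*ST)
print(rel(s,(.4255,-.0702,.031)))
E
```

```text
5.5 [ 0.42338171 -0.07042206  0.10426576] 0.01975581151235783 59.15166288614273
[313. 351.] 3442 circle [ 0.423  -0.0737  0.0117] zmax 0.130
[346.  35.] 4284 circle [0.4576 0.0396 0.0195] zmax 0.050
[211. 107.] 5572 circle [0.3913 0.0167 0.02  ] zmax 0.050
[317. 243.] 5785 circle [ 0.4255 -0.0718  0.0229] zmax 0.021
[ 42. 333.] 6298 circle [ 0.299  -0.1019  0.0491] zmax 0.001
[141. 314.] 318 circle [ 0.3127 -0.0906  0.0333] zmax 0.024
(array([ 0.7,  2.2, 73.3]), np.float64(0.0), 'yaw now -10.1')
```

View pics/w3.png

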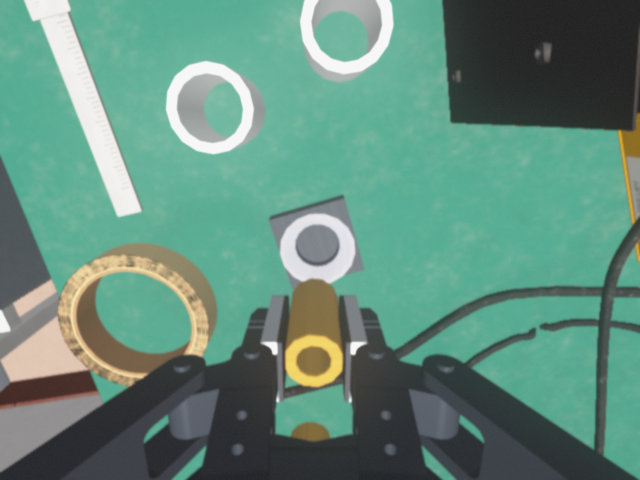

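Bush a is held just off the block's axis. Bore centre is at (317,243), so I need a shift of about 2 mm in x and 2 mm in y.

Call:
send_rows(
  plan=[
    [[2, 2, 15, 0, 0, 0], [2, 2, 30, 0, 0, 0], [2, 2, 40, 0, 0, 0], [2, 2, 50, 0, 0, 0], [2, 2, 56, 0, 0, 0], [2, 2, 62, 0, 0, 0], [2, 2, 67, 0, 0, 0], [2, 2, 71, 0, 0, 0], [2, 2, 74, 0, 0, 0], [2, 2, 74, 0, 0, 0]],
  ],
)

```text
time_s: 6.55
eef_pos: [0.426, -0.0676, 0.0307]
ee_rot: [0.766, 0.643, 0.0, 0.0]
force: [-1.3, 0.2, 7.8]
opening: 0.0201
grip_force: 60.1
```

Height and force agree with a seated bush: 8 N, z 0.031. I'll release and retreat.

Call:
send_rows(
  plan=[
    [[0, 0, 0, 0, 0, 0], [0, 0, 0, 0, 0, 0], [0, 0, 0, 0, 0, 0], [0, 0, 0, 0, 0, 0], [0, 0, 0, 0, 0, 0]],
  ],
  fingers=1,
)

```text
time_s: 7.05
eef_pos: [0.426, -0.0675, 0.0303]
ee_rot: [0.766, 0.643, -0.0, 0.0]
force: [0.2, 0.5, -1.0]
opening: 0.0851
grip_force: 0.0
```

Call:
send_rows(
  plan=[
    [[0, 0, -40, 0, 0, 0], [0, 0, -80, 0, 0, 0], [0, 0, -120, 0, 0, 0], [0, 0, -120, 0, 0, 0], [0, 0, -120, 0, 0, 0]],
  ],
)

```text
time_s: 7.55
eef_pos: [0.4264, -0.0671, 0.1509]
ee_rot: [0.766, 0.643, 0.001, 0.001]
force: [-1.0, 0.4, 0.2]
opening: 0.0858
grip_force: 0.0
```

```bash
python3 - <<'E'
from h import *
s,i,p,d=look("w4");print(s['time_s'],s['eef_pos'],s['opening'],s['grip_force'])
blobs(i,p,d,BR[0],BR[1],.056)
blobs(i,p,d,*ST)
print(rel(s,(.3920,-.232+.004,.1),np.radians(-30)))
E
```

```text
7.55 [ 0.42644052 -0.06712619  0.15088247] 0.08577216761489549 0.0
[593. 140.] 2822 circle [ 0.6125 -0.0374  0.0143] zmax 0.054
[619. 205.] 4544 circle [ 0.616  -0.0474  0.0116] zmax 0.030
[313. 248.] 562 circle [ 0.4262 -0.0715  0.0107] zmax 0.057
[335.  47.] 3478 circle [0.4574 0.0393 0.0195] zmax 0.050
[226. 116.] 3411 circle [0.3913 0.0168 0.0199] zmax 0.050
[581. 176.] 559 circle [ 0.6187 -0.0612  0.0108] zmax 0.022
[311. 224.] 2965 circle [ 0.4255 -0.0719  0.023 ] zmax 0.021
[584. 220.] 408 circle [ 0.6277 -0.0918  0.0092] zmax 0.042
[ 57. 321.] 10033 circle [ 0.2994 -0.102   0.049 ] zmax -0.000
(array([-164.4,   -6.3,   50.7]), np.float64(3.35), 'yaw now -9.9')
```

Bush a is seated: its top is at 57 mm and it sits 0.8 mm off axis. Bush b next.

```bash
python3 - <<'E'
from h import *
from workcell import sensors
print(rel(sensors.observe(),(.3930,-.2314,.1),np.radians(-30)))
E
```

```text
(array([-167.5,   -3.9,   50. ]), np.float64(3.34), 'yaw now -9.9')
```

Call:
send_rows(
  plan=[
    [[-50, -1, 0, 0, 0, 1], [-100, -2, 0, 0, 0, 2], [-150, -4, 10, 0, 0, 3.3], [-168, -4, 50, 0, 0, 3.3], [-168, -4, 50, 0, 0, 3.3], [-168, -4, 50, 0, 0, 3.3], [-168, -4, 50, 0, 0, 3.3], [-168, -4, 50, 0, 0, 3.3], [-168, -4, 50, 0, 0, 3.3]],
  ],
)

```text
time_s: 8.5
eef_pos: [0.3938, -0.2313, 0.101]
ee_rot: [0.864, 0.503, 0.001, 0.0]
force: [0.4, 0.7, -0.6]
opening: 0.0851
grip_force: 0.0
```

```bash
python3 - <<'E'
from h import *
s,i,p,d=look("w5");print(s['time_s'],s['eef_pos'])
blobs(i,p,d,*BR)
print(rel(s,(.3930,-.2314,.02),np.radians(-30)))
E
```

```text
8.5 [ 0.39375249 -0.23131789  0.10098709]
[310. 268.] 1966 circle [ 0.3924 -0.2315  0.016 ] zmax 0.050
[555. 342.] 8268 circle [ 0.4933 -0.3497  0.0272] zmax 0.050
[414. 400.] 4231 circle [ 0.403 -0.347  0.022] zmax 0.050
(array([-0.5, -0.7, 81. ]), np.float64(0.06), 'yaw now -29.6')
```

Call:
send_rows(
  plan=[
    [[-1, -1, 30, 0, 0, 0], [-1, -1, 60, 0, 0, 0], [-1, -1, 79, 0, 0, 0], [-1, -1, 79, 0, 0, 0], [-1, -1, 79, 0, 0, 0]],
  ],
)

```text
time_s: 9.05
eef_pos: [0.3917, -0.2325, 0.0218]
ee_rot: [0.865, 0.502, 0.0, -0.0]
force: [0.0, 0.6, 0.4]
opening: 0.0855
grip_force: 0.0
```

Call:
send_rows(
  plan=[
    [[0, 0, 0, 0, 0, 0], [0, 0, 0, 0, 0, 0], [0, 0, 0, 0, 0, 0], [0, 0, 0, 0, 0, 0], [0, 0, 0, 0, 0, 0], [0, 0, 0, 0, 0, 0], [0, 0, 0, 0, 0, 0], [0, 0, 0, 0, 0, 0]],
  ],
  fingers=0,
)

```text
time_s: 9.85
eef_pos: [0.392, -0.2327, 0.0221]
ee_rot: [0.865, 0.502, 0.001, 0.0]
force: [0.1, 1.7, 10.6]
opening: 0.0309
grip_force: 58.3
```

Call:
send_rows(
  plan=[
    [[0, 0, -20, 0, 0, 0], [0, 0, -60, 0, 0, 0], [0, 0, -100, 0, 0, 0], [0, 0, -140, 0, 0, 0], [0, 0, -170, 0, 0, 0], [0, 0, -170, 0, 0, 0]],
  ],
)

```text
time_s: 10.45
eef_pos: [0.393, -0.2336, 0.1946]
ee_rot: [0.865, 0.502, 0.002, 0.002]
force: [0.8, -0.0, -2.3]
opening: 0.0304
grip_force: 59.9
```

```bash
python3 - <<'E'
from h import *
from workcell import sensors
s=sensors.observe();print(s['eef_pos'],s['grip_force'])
print(rel(s,(.4085,.1355,.19),np.radians(18)),rel(s,(.475,-.04,.19),np.radians(-6)))
E
```

```text
[ 0.39301858 -0.23359739  0.19462157] 59.92228601127863
(array([ 328.1, -169.8,    4. ]), np.float64(-7.96), 'yaw now -29.8') (array([208.7, -25. ,   4.7]), np.float64(-3.96), 'yaw now -29.8')
```

Call:
send_rows(
  plan=[
    [[45, -5, 0, 0, 0, -0.8], [90, -10, 0, 0, 0, -1.6], [135, -15, 0, 0, 0, -2.4], [180, -22, 0, 0, 0, -3.2], [209, -30, 0, 0, 0, -4.0], [235, -60, 0, 0, 0, -5.0], [260, -95, 0, 0, 0, -6.0], [290, -130, 0, 0, 0, -7.0], [328, -170, 0, 0, 0, -8.0], [328, -170, 0, 0, 0, -8.0]],
  ],
)

```text
time_s: 11.45
eef_pos: [0.4043, 0.142, 0.1903]
ee_rot: [0.581, 0.814, -0.0, -0.001]
force: [0.0, -0.6, -2.1]
opening: 0.0304
grip_force: 59.9
```

Call:
send_rows(
  plan=[
    [[0, 0, 30, 0, 0, 0], [0, 0, 60, 0, 0, 0], [0, 0, 85, 0, 0, 0], [0, 0, 85, 0, 0, 0], [0, 0, 85, 0, 0, 0], [0, 0, 85, 0, 0, 0]],
  ],
)

```text
time_s: 12.05
eef_pos: [0.4074, 0.1364, 0.1071]
ee_rot: [0.586, 0.81, 0.0, 0.0]
force: [0.2, 0.5, -1.7]
opening: 0.0309
grip_force: 59.9
```

```bash
cat >> h.py <<'E'
def place(name,h,blk,zseat):
    s,i,p,d=look(name);print(s['time_s'],s['eef_pos'],s['force'],s['grip_force'])
    blobs(i,p,d,BR[0],BR[1],s['eef_pos'][2]+h);blobs(i,p,d,*ST,800)
    print(rel(s,(*blk,zseat)))
E
python3 - <<'E'
from h import *
place("w6",.028,(.4085,.1355),.028)
E
```

```text
12.05 [0.40741655 0.13639067 0.10711432] [ 0.17454763  0.5059203  -1.67873545] 59.90356430411339
[314. 340.] 7554 circle [0.407  0.1377 0.0164] zmax 0.135
[333.  57.] 16902 circle [0.382  0.2496 0.038 ] zmax 0.020
[313. 232.] 7032 circle [0.4078 0.1365 0.028 ] zmax 0.021
(array([-1.2,  0.7, 79.1]), np.float64(0.0), 'yaw now 18.2')
```

Call:
send_rows(
  plan=[
    [[-1, 0, 15, 0, 0, 0], [-1, 0, 30, 0, 0, 0], [-1, 0, 45, 0, 0, 0], [-1, 0, 55, 0, 0, 0], [-1, 0, 62, 0, 0, 0], [-1, 0, 68, 0, 0, 0], [-1, 0, 73, 0, 0, 0], [-1, 0, 77, 0, 0, 0], [-1, 0, 79, 0, 0, 0], [-1, 0, 79, 0, 0, 0]],
  ],
)

```text
time_s: 13.1
eef_pos: [0.4073, 0.1356, 0.028]
ee_rot: [0.586, 0.81, 0.0, -0.0]
force: [-3.2, -0.1, 13.5]
opening: 0.0305
grip_force: 61.4
```

Call:
send_rows(
  plan=[
    [[0, 0, 0, 0, 0, 0], [0, 0, 0, 0, 0, 0], [0, 0, 0, 0, 0, 0], [0, 0, 0, 0, 0, 0], [0, 0, 0, 0, 0, 0]],
  ],
  fingers=1,
)

```text
time_s: 13.6
eef_pos: [0.4072, 0.1355, 0.0272]
ee_rot: [0.586, 0.81, -0.0, -0.0]
force: [0.1, 0.4, 0.3]
opening: 0.0854
grip_force: 0.0
```

Call:
send_rows(
  plan=[
    [[0, 0, -40, 0, 0, 0], [0, 0, -80, 0, 0, 0], [0, 0, -120, 0, 0, 0], [0, 0, -160, 0, 0, 0], [0, 0, -160, 0, 0, 0], [0, 0, -160, 0, 0, 0]],
  ],
)

```text
time_s: 14.2
eef_pos: [0.4074, 0.136, 0.1879]
ee_rot: [0.586, 0.81, 0.001, 0.0]
force: [-1.0, 0.3, -1.1]
opening: 0.0855
grip_force: 0.0
```

```bash
python3 - <<'E'
from h import *
s,i,p,d=look("w7");print(s['time_s'],s['eef_pos'])
blobs(i,p,d,BR[0],BR[1],.056)
blobs(i,p,d,*ST,800)
print(rel(s,(.4032,-.3477,.1),np.radians(-40)),rel(s,(.475,-.04,.19),np.radians(-6)))
E
```

```text
14.2 [0.40738065 0.13596019 0.18785169]
[313. 225.] 678 circle [0.4071 0.1363 0.0155] zmax 0.057
[329.  59.] 11906 circle [0.3821 0.2494 0.038 ] zmax 0.021
[314. 204.] 3168 circle [0.4078 0.1364 0.028 ] zmax 0.021
[335. 335.] 2988 circle [0.4575 0.0434 0.0213] zmax 0.050
[250. 336.] 3048 circle [0.3883 0.0192 0.0208] zmax 0.050
[265. 407.] 1570 circle [ 0.4254 -0.0713  0.0231] zmax 0.021
(array([-458.1, -155.7,   87.2]), np.float64(9.71), 'yaw now 18.3') (array([-188.3,    9.1,   -2.3]), np.float64(4.04), 'yaw now 18.3')
```

Bush b is seated: top at 57 mm, 0.7 mm off axis. Bush c next.

Call:
send_rows(
  plan=[
    [[-45, 2, 0, 0, 0, 1], [-90, 4, 0, 0, 0, 2], [-135, 6, 0, 0, 0, 3], [-185, 5, 0, 0, 0, 4], [-225, -15, 0, 0, 0, 4.8], [-265, -40, 0, 0, 0, 5.6], [-305, -65, 0, 0, 0, 6.5], [-345, -90, 0, 0, 0, 7.4], [-385, -115, 0, 0, 0, 8.2], [-425, -138, 0, 0, 0, 9]],
  ],
)

```text
time_s: 15.25
eef_pos: [0.4074, -0.3126, 0.1856]
ee_rot: [0.891, 0.454, -0.001, -0.001]
force: [1.4, 0.3, 0.8]
opening: 0.0854
grip_force: 0.0
```

```bash
python3 - <<'E'
from h import *
from workcell import sensors
print(rel(sensors.observe(),(.4032,-.3477,.1),np.radians(-40)))
E
```

```text
(array([-30.8,  17.5,  85.6]), np.float64(0.67), 'yaw now -36.0')
```

Call:
send_rows(
  plan=[
    [[-31, 17, 30, 0, 0, 0.7], [-31, 17, 60, 0, 0, 0.7], [-31, 17, 85, 0, 0, 0.7], [-31, 17, 85, 0, 0, 0.7], [-31, 17, 85, 0, 0, 0.7], [-31, 17, 85, 0, 0, 0.7]],
  ],
)

```text
time_s: 15.85
eef_pos: [0.4049, -0.3467, 0.103]
ee_rot: [0.906, 0.423, 0.0, 0.0]
force: [0.7, 0.2, 1.2]
opening: 0.0854
grip_force: 0.0
```

```bash
python3 - <<'E'
from h import *
s,i,p,d=look("w8");print(s['time_s'],s['eef_pos'])
blobs(i,p,d,*BR)
print(rel(s,(.4032,-.3477,.02),np.radians(-40)))
E
```

```text
15.85 [ 0.4049459 -0.3466641  0.1029759]
[461. 168.] 5298 circle [ 0.4941 -0.3514  0.0259] zmax 0.050
[313. 270.] 3503 circle [ 0.4032 -0.3488  0.0208] zmax 0.050
(array([-1.9, -0.7, 83. ]), np.float64(0.01), 'yaw now -40.0')
```

Call:
send_rows(
  plan=[
    [[-2.5, 0, 30, 0, 0, 0], [-2.5, 0, 60, 0, 0, 0], [-2.5, 0, 82, 0, 0, 0], [-2.5, 0, 82, 0, 0, 0], [-2.5, 0, 82, 0, 0, 0]],
  ],
)

```text
time_s: 16.4
eef_pos: [0.4035, -0.3486, 0.0213]
ee_rot: [0.906, 0.423, 0.0, 0.0]
force: [-0.1, -0.6, 0.3]
opening: 0.0853
grip_force: 0.0
```

Call:
send_rows(
  plan=[
    [[0, 0, 0, 0, 0, 0], [0, 0, 0, 0, 0, 0], [0, 0, 0, 0, 0, 0], [0, 0, 0, 0, 0, 0], [0, 0, 0, 0, 0, 0], [0, 0, 0, 0, 0, 0], [0, 0, 0, 0, 0, 0], [0, 0, 0, 0, 0, 0]],
  ],
  fingers=0,
)

```text
time_s: 17.2
eef_pos: [0.4036, -0.3485, 0.0215]
ee_rot: [0.906, 0.423, 0.001, 0.001]
force: [-0.4, 2.3, 11.9]
opening: 0.0411
grip_force: 59.2
```

Call:
send_rows(
  plan=[
    [[0, 0, -20, 0, 0, 0], [0, 0, -60, 0, 0, 0], [0, 0, -100, 0, 0, 0], [0, 0, -140, 0, 0, 0], [0, 0, -175, 0, 0, 0], [0, 0, -175, 0, 0, 0], [0, 0, -175, 0, 0, 0]],
  ],
)

```text
time_s: 17.9
eef_pos: [0.4034, -0.3481, 0.1959]
ee_rot: [0.906, 0.423, 0.001, 0.001]
force: [-0.6, -0.2, -1.0]
opening: 0.0407
grip_force: 61.0
```

```bash
python3 - <<'E'
from h import *
from workcell import sensors
s=sensors.observe();print(s['eef_pos'],s['grip_force'])
for x,y,a in((.475,-.1,-12),(.475,.02,2),(.42,.2,25),(.3725,.352,43)):print(rel(s,(x,y,.196),np.radians(a)))
E
```

```text
[ 0.40342885 -0.34809844  0.19589449] 61.039664559066296
(array([ 2.362e+02, -1.044e+02, -1.000e-01]), np.float64(-4.66), 'yaw now -39.9')
(array([ 3.282e+02, -1.815e+02, -1.000e-01]), np.float64(-6.99), 'yaw now -39.9')
(array([ 4.309e+02, -3.392e+02, -3.000e-01]), np.float64(-10.82), 'yaw now -39.9')
(array([ 5.169e+02, -4.732e+02, -4.000e-01]), np.float64(-13.82), 'yaw now -39.9')
```

Call:
send_rows(
  plan=[
    [[40, -17, 0, 0, 0, -0.8], [80, -35, 0, 0, 0, -1.6], [120, -52, 0, 0, 0, -2.4], [160, -70, 0, 0, 0, -3.2], [200, -87, 0, 0, 0, -4], [236, -104, 0, 0, 0, -4.7], [267, -130, 0, 0, 0, -5.5], [298, -155, 0, 0, 0, -6.3], [328, -181, 0, 0, 0, -7], [354, -220, 0, 0, 0, -8]],
  ],
)

```text
time_s: 18.9
eef_pos: [0.462, 0.0657, 0.1942]
ee_rot: [0.655, 0.756, -0.001, 0.0]
force: [0.8, 1.2, -0.3]
opening: 0.0408
grip_force: 61.1
```

```bash
python3 - <<'E'
from h import *
from workcell import sensors
s=sensors.observe();print(s['eef_pos'],s['grip_force'])
for x,y,a in((.42,.2,25),(.3725,.352,43)):print(rel(s,(x,y,.196),np.radians(a)))
E
```

```text
[0.46196547 0.06566485 0.19416137] 61.10791113227606
(array([138.9, -22.4,  -1.9]), np.float64(-2.8), 'yaw now 8.2')
(array([296.2, -47.8,  -2.1]), np.float64(-5.8), 'yaw now 8.2')
```

Call:
send_rows(
  plan=[
    [[46, -8, 0, 0, 0, -1], [92, -15, 0, 0, 0, -2], [138, -22, 0, 0, 0, -3], [184, -30, 0, 0, 0, -4], [230, -37, 0, 0, 0, -5], [275, -44, 0, 0, 0, -5.8], [296, -48, 30, 0, 0, -5.8], [296, -48, 65, 0, 0, -5.8], [296, -48, 85, 0, 0, -5.8], [296, -48, 85, 0, 0, -5.8]],
  ],
)

```text
time_s: 19.9
eef_pos: [0.3708, 0.349, 0.1067]
ee_rot: [0.4, 0.917, -0.004, -0.001]
force: [0.5, 1.0, -0.8]
opening: 0.0407
grip_force: 61.0
```

Call:
send_rows(
  plan=[
    [[0, 0, 0, 0, 0, 0], [0, 0, 0, 0, 0, 0], [0, 0, 0, 0, 0, 0]],
  ],
)

```text
time_s: 20.2
eef_pos: [0.3736, 0.351, 0.1113]
ee_rot: [0.4, 0.916, 0.001, 0.0]
force: [0.5, -0.6, -1.0]
opening: 0.0405
grip_force: 61.0
```

```bash
python3 - <<'E'
from h import *
place("w9",.0285,(.3725,.352),.0275)
E
```

```text
20.2 [0.37360753 0.35103321 0.11132242] [ 0.53551299 -0.61848108 -0.98542873] 60.97755387425423
[313. 342.] 12562 circle [0.3739 0.3506 0.0212] zmax 0.140
[122. 232.] 1557 circle [0.2791 0.2726 0.0478] zmax 0.018
[313. 223.] 9082 circle [0.3714 0.3531 0.0331] zmax 0.021
[207. 327.] 5070 circle [0.3652 0.2514 0.034 ] zmax 0.150
(array([ 1.4, -0.3, 83.8]), np.float64(0.0), 'yaw now 42.8')
```

Call:
send_rows(
  plan=[
    [[3.5, 0, 20, 0, 0, 0], [3.5, 0, 35, 0, 0, 0], [3.5, 0, 50, 0, 0, 0], [3.5, 0, 60, 0, 0, 0], [3.5, 0, 67, 0, 0, 0], [3.5, 0, 73, 0, 0, 0], [3.5, 0, 78, 0, 0, 0], [3.5, 0, 82, 0, 0, 0], [3.5, 0, 84, 0, 0, 0], [3.5, 0, 84, 0, 0, 0]],
  ],
)

```text
time_s: 21.25
eef_pos: [0.3708, 0.3534, 0.0275]
ee_rot: [0.4, 0.916, 0.001, -0.0]
force: [-3.6, -3.3, 16.0]
opening: 0.0408
grip_force: 62.7
```

Call:
send_rows(
  plan=[
    [[0, 0, 0, 0, 0, 0], [0, 0, 0, 0, 0, 0], [0, 0, 0, 0, 0, 0], [0, 0, 0, 0, 0, 0], [0, 0, 0, 0, 0, 0]],
  ],
  fingers=1,
)

```text
time_s: 21.75
eef_pos: [0.3707, 0.3533, 0.0262]
ee_rot: [0.4, 0.916, -0.0, -0.0]
force: [0.7, -0.0, -0.5]
opening: 0.0854
grip_force: 0.0
```

Call:
send_rows(
  plan=[
    [[0, 0, -40, 0, 0, 0], [0, 0, -80, 0, 0, 0], [0, 0, -120, 0, 0, 0], [0, 0, -165, 0, 0, 0], [0, 0, -165, 0, 0, 0], [0, 0, -165, 0, 0, 0]],
  ],
)

```text
time_s: 22.35
eef_pos: [0.3709, 0.3537, 0.1921]
ee_rot: [0.4, 0.917, 0.001, 0.0]
force: [0.0, 0.1, 0.4]
opening: 0.0857
grip_force: 0.0
```

```bash
python3 - <<'E'
from h import *
s,i,p,d=look("w10");print(s['time_s'],s['eef_pos'])
blobs(i,p,d,BR[0],BR[1],.056)
blobs(i,p,d,*ST,800)
for x,y,a in((.42,.2,25),(.475,.02,2),(.475,-.1,-12),(.494,-.351,-35)):print(rel(s,(x,y,.193),np.radians(a)))
E
```

```text
22.35 [0.37085587 0.35371621 0.19214478]
[312. 226.] 991 circle [0.3713 0.3522 0.0207] zmax 0.057
[192. 404.] 725 circle [0.4094 0.1475 0.0114] zmax 0.056
[168. 209.] 983 circle [0.2862 0.2767 0.0523] zmax 0.018
[313. 201.] 3719 circle [0.3716 0.353  0.033 ] zmax 0.021
[244. 299.] 6979 circle [0.382  0.2499 0.038 ] zmax 0.021
(array([-146.1,  -68.5,   -1.1]), np.float64(2.97), 'yaw now 42.8')
(array([-315.5, -150.6,   -1.4]), np.float64(6.81), 'yaw now 42.8')
(array([-403.5, -232.2,   -1.6]), np.float64(9.14), 'yaw now 42.8')
(array([-600.4, -388.9,   -2. ]), np.float64(12.97), 'yaw now 42.8')
```

Bush c is seated: top at 57 mm, 1 mm off axis. Bush d next.

Call:
send_rows(
  plan=[
    [[-42, -20, 0, 0, 0, 0.9], [-84, -40, 0, 0, 0, 1.8], [-126, -60, 0, 0, 0, 2.6], [-168, -80, 0, 0, 0, 3.5], [-210, -100, 0, 0, 0, 4.5], [-252, -120, 0, 0, 0, 5.4], [-294, -140, 0, 0, 0, 6.3], [-330, -165, 0, 0, 0, 7.3], [-366, -198, 0, 0, 0, 8.3], [-403, -232, 0, 0, 0, 9.2]],
  ],
)

```text
time_s: 23.4
eef_pos: [0.4736, -0.1013, 0.1898]
ee_rot: [0.78, 0.625, -0.001, -0.001]
force: [1.9, 0.2, -0.1]
opening: 0.0853
grip_force: 0.0
```

```bash
python3 - <<'E'
from h import *
from workcell import sensors
s=sensors.observe()
print(s['eef_pos'],rel(s,(.494,-.351,.1),np.radians(-35)))
E
```

```text
[ 0.47357778 -0.10125127  0.18977497] (array([-239.2,   74.6,   89.8]), np.float64(3.74), 'yaw now -12.6')
```

Call:
send_rows(
  plan=[
    [[-45, 14, 0, 0, 0, 0.7], [-90, 28, 0, 0, 0, 1.5], [-135, 42, 0, 0, 0, 2.3], [-180, 56, 0, 0, 0, 3], [-225, 70, 10, 0, 0, 3.7], [-239, 75, 50, 0, 0, 3.7], [-239, 75, 88, 0, 0, 3.7], [-239, 75, 88, 0, 0, 3.7], [-239, 75, 88, 0, 0, 3.7], [-239, 75, 88, 0, 0, 3.7]],
  ],
)

```text
time_s: 24.4
eef_pos: [0.4971, -0.3495, 0.1046]
ee_rot: [0.885, 0.465, 0.0, 0.001]
force: [-0.3, -0.4, 0.5]
opening: 0.0855
grip_force: 0.0
```

```bash
python3 - <<'E'
from h import *
s,i,p,d=look("w11");print(s['time_s'],s['eef_pos'])
blobs(i,p,d,*BR)
print(rel(s,(.494,-.351,.02),np.radians(-35)))
E
```

```text
24.4 [ 0.49708105 -0.34945138  0.10464632]
[311. 270.] 4745 circle [ 0.4953 -0.3515  0.0258] zmax 0.050
(array([-3. , -1.8, 84.6]), np.float64(0.08), 'yaw now -34.5')
```

Call:
send_rows(
  plan=[
    [[-2.8, -0.8, 30, 0, 0, 0], [-2.8, -0.8, 60, 0, 0, 0], [-2.8, -0.8, 83, 0, 0, 0], [-2.8, -0.8, 83, 0, 0, 0], [-2.8, -0.8, 83, 0, 0, 0]],
  ],
)

```text
time_s: 24.95
eef_pos: [0.495, -0.3514, 0.0218]
ee_rot: [0.885, 0.465, 0.0, 0.001]
force: [0.1, 0.4, 0.3]
opening: 0.0856
grip_force: 0.0
```

Call:
send_rows(
  plan=[
    [[0, 0, 0, 0, 0, 0], [0, 0, 0, 0, 0, 0], [0, 0, 0, 0, 0, 0], [0, 0, 0, 0, 0, 0], [0, 0, 0, 0, 0, 0], [0, 0, 0, 0, 0, 0], [0, 0, 0, 0, 0, 0], [0, 0, 0, 0, 0, 0]],
  ],
  fingers=0,
)

```text
time_s: 25.75
eef_pos: [0.495, -0.3515, 0.0221]
ee_rot: [0.885, 0.465, 0.001, 0.001]
force: [-1.4, 1.8, 12.2]
opening: 0.0503
grip_force: 60.8
```

Call:
send_rows(
  plan=[
    [[0, 0, -20, 0, 0, 0], [0, 0, -60, 0, 0, 0], [0, 0, -100, 0, 0, 0], [0, 0, -140, 0, 0, 0], [0, 0, -175, 0, 0, 0], [0, 0, -175, 0, 0, 0], [0, 0, -175, 0, 0, 0]],
  ],
)

```text
time_s: 26.45
eef_pos: [0.4944, -0.3509, 0.1959]
ee_rot: [0.885, 0.465, 0.001, 0.0]
force: [-0.3, 0.3, -4.4]
opening: 0.0496
grip_force: 63.5
```

```bash
python3 - <<'E'
from h import *
from workcell import sensors
s=sensors.observe();print(s['eef_pos'],s['grip_force'])
for x,y,a in((.475,-.1,-12),(.475,.02,2),(.42,.2,25),(.382,.2495,33)):print(rel(s,(x,y,.196),np.radians(a)))
E
```

```text
[ 0.49444824 -0.35087348  0.19589649] 63.491843305528164
(array([ 195.6, -158.3,   -0.2]), np.float64(-3.76), 'yaw now -34.6')
(array([ 2.944e+02, -2.264e+02, -2.000e-01]), np.float64(-6.09), 'yaw now -34.6')
(array([ 4.114e+02, -3.738e+02, -3.000e-01]), np.float64(-9.93), 'yaw now -34.6')
(array([ 4.307e+02, -4.332e+02, -4.000e-01]), np.float64(-11.26), 'yaw now -34.6')
```

Call:
send_rows(
  plan=[
    [[36, -29, 0, 0, 0, -0.7], [72, -58, 0, 0, 0, -1.4], [108, -87, 0, 0, 0, -2.1], [144, -116, 0, 0, 0, -2.8], [180, -145, 0, 0, 0, -3.5], [215, -172, 0, 0, 0, -4.3], [255, -199, 0, 0, 0, -5.2], [294, -227, 0, 0, 0, -6.1], [322, -263, 0, 0, 0, -7.1], [350, -298, 0, 0, 0, -8.1]],
  ],
)

```text
time_s: 27.45
eef_pos: [0.4458, 0.1081, 0.194]
ee_rot: [0.613, 0.79, -0.001, -0.001]
force: [0.1, 0.6, -2.1]
opening: 0.0503
grip_force: 63.6
```

```bash
python3 - <<'E'
from h import *
from workcell import sensors
s=sensors.observe();print(s['eef_pos'],s['grip_force'])
print(rel(s,(.382,.2495,.11),np.radians(33)))
E
```

```text
[0.44583413 0.10805639 0.19400472] 63.553682304918766
(array([152.9, -26.7,  84. ]), np.float64(-3.11), 'yaw now 14.3')
```

Call:
send_rows(
  plan=[
    [[45, -8, 0, 0, 0, -1], [90, -16, 0, 0, 0, -2], [135, -24, 0, 0, 0, -3.1], [153, -27, 0, 0, 0, -3.1], [153, -27, 30, 0, 0, -3.1], [153, -27, 60, 0, 0, -3.1], [153, -27, 82, 0, 0, -3.1], [153, -27, 82, 0, 0, -3.1], [153, -27, 82, 0, 0, -3.1], [153, -27, 82, 0, 0, -3.1]],
  ],
)

```text
time_s: 28.45
eef_pos: [0.3846, 0.2482, 0.114]
ee_rot: [0.48, 0.877, 0.0, 0.0]
force: [-0.3, 0.0, -2.0]
opening: 0.05
grip_force: 63.5
```

```bash
python3 - <<'E'
from h import *
place("w12",.0285,(.382,.2495),.0275)
E
```

```text
28.45 [0.3845791 0.2481746 0.1139588] [-0.28826634  0.02895375 -2.02081591] 63.508861027657986
[308. 348.] 17814 circle [0.3842 0.2485 0.026 ] zmax 0.142
[382.  79.] 8202 circle [0.3716 0.3528 0.0331] zmax 0.021
[188. 112.] 2048 circle [0.2763 0.2716 0.0493] zmax 0.018
[311. 215.] 10214 circle [0.3819 0.2498 0.0381] zmax 0.021
[151. 437.] 3703 circle [0.3824 0.0301 0.0144] zmax 0.174
(array([ 2.5, -1.5, 86.5]), np.float64(0.0), 'yaw now 32.6')
```

Call:
send_rows(
  plan=[
    [[2.4, -1.3, 20, 0, 0, 0], [2.4, -1.3, 35, 0, 0, 0], [2.4, -1.3, 50, 0, 0, 0], [2.4, -1.3, 62, 0, 0, 0], [2.4, -1.3, 69, 0, 0, 0], [2.4, -1.3, 75, 0, 0, 0], [2.4, -1.3, 80, 0, 0, 0], [2.4, -1.3, 84, 0, 0, 0], [2.4, -1.3, 86, 0, 0, 0], [2.4, -1.3, 86, 0, 0, 0]],
  ],
)

```text
time_s: 29.5
eef_pos: [0.382, 0.2495, 0.028]
ee_rot: [0.48, 0.877, 0.0, -0.0]
force: [-3.0, -1.0, 10.5]
opening: 0.0503
grip_force: 64.9
```

Call:
send_rows(
  plan=[
    [[0, 0, 0, 0, 0, 0], [0, 0, 0, 0, 0, 0], [0, 0, 0, 0, 0, 0], [0, 0, 0, 0, 0, 0], [0, 0, 0, 0, 0, 0]],
  ],
  fingers=1,
)

```text
time_s: 30.0
eef_pos: [0.3819, 0.2494, 0.0272]
ee_rot: [0.48, 0.877, -0.0, 0.0]
force: [-1.7, -0.8, 0.6]
opening: 0.0854
grip_force: 0.0
```

Call:
send_rows(
  plan=[
    [[0, 0, -40, 0, 0, 0], [0, 0, -80, 0, 0, 0], [0, 0, -120, 0, 0, 0], [0, 0, -165, 0, 0, 0], [0, 0, -165, 0, 0, 0], [0, 0, -165, 0, 0, 0]],
  ],
)

```text
time_s: 30.6
eef_pos: [0.3821, 0.2499, 0.1931]
ee_rot: [0.48, 0.877, 0.001, 0.0]
force: [-0.5, 0.4, -1.0]
opening: 0.0859
grip_force: 0.0
```

```bash
python3 - <<'E'
from h import *
from workcell import optics
s,i,p,d=look("w13");print(s['time_s'],s['eef_pos'])
blobs(i,p,d,BR[0],BR[1],.056)
blobs(i,p,d,*ST,800)
p,d=optics.grab_frame("scene");i=optics.camera_info("scene");cv2.imwrite("pics/s1.png",p[:,:,::-1])
blobs(i,p,d,BR[0],BR[1],.056,40)
E
```

```text
30.6 [0.38205513 0.24986894 0.19308721]
[380.  93.] 1210 circle [0.3715 0.3507 0.0203] zmax 0.057
[312. 224.] 1203 circle [0.3822 0.2492 0.0254] zmax 0.057
[264. 350.] 577 circle [0.4066 0.137  0.0156] zmax 0.056
[369.  92.] 5028 circle [0.3716 0.3529 0.033 ] zmax 0.021
[220. 117.] 1222 circle [0.2873 0.2757 0.0527] zmax 0.018
[313. 197.] 4452 circle [0.382  0.2496 0.038 ] zmax 0.021
[272. 317.] 2370 circle [0.4077 0.1367 0.0281] zmax 0.021
[379. 220.] 2568 circle [ 0.6994 -0.0459  0.0946] zmax 0.065
[161. 222.] 369 circle [0.3707 0.3499 0.024 ] zmax 0.058
[192. 238.] 553 circle [0.3797 0.2481 0.0283] zmax 0.058
[234. 254.] 273 circle [0.4055 0.1339 0.0184] zmax 0.058
[312. 294.] 175 circle [ 0.4232 -0.073   0.0121] zmax 0.058
```

View pics/s1.png

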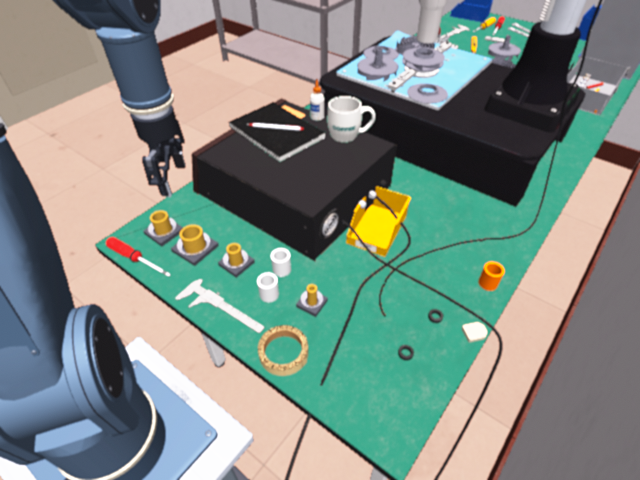

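The scene view shows all four bushes upright in their blocks at (161,222), (192,238), (234,254) and (312,294). The seals are undisturbed at (435,316) and (406,352), and the gripper is clear.

```bash
python3 -c "
from workcell import job
print(job.job_done())"
```

```text
the job is handed in; nothing more can be done
None
```

All four bushes stand upright in their own blocks, each measured within about 2 mm of the bore's axis and within about 2 mm of its seated height; the seals lie undisturbed, the gripper is open and clear, and the job was handed in at about 31 s, with no verdict returned.

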